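# Load the block jig and latch its hold-down bar

### The job

Stand the three square wooden blocks upright in the three pockets of the plywood jig, one in each (any order) and fully seated. Then swing the jig's hinged steel bar down over them until it rests fully home in its fork catch, and let go. Leave the round plug, the offcut and everything else on the bench where they are.

Things in the scene. Friction and masses are not known exactly. Their poses are not given: they have to be found in the camera images.
- jig: plywood jig fixed to the bench: base 100 (x) x 250 (y) x 18 mm, origin at the centre of its underside on the bench. Three square pockets, 42 mm wide and 12 mm deep, in a row along its y axis, 48 mm apart. A hinge block (64 mm tall, at y = +112 mm) at one end, at the other (y = -80 mm) a steel fork catch: two 8 mm prongs 64 mm tall with a 20 mm gap, in which the closed bar lies
- bay0 (a point): centre of the floor of pocket 0 (jig y = +56 mm), 6 mm above the bench and 12 mm below the jig's top face; axes as the jig's
- bay1 (a point): centre of the floor of pocket 1 (jig y = +8 mm), 6 mm above the bench and 12 mm below the jig's top face; axes as the jig's
- bay2 (a point): centre of the floor of pocket 2 (jig y = -40 mm), 6 mm above the bench and 12 mm below the jig's top face; axes as the jig's
- bar (a joint): angle of the steel hold-down bar (16 mm wide, 8 mm thick, 245 mm long): 0 = level along the row of pockets, lying in the fork; grows as its free end rises; about 1.57 = upright; at most 2.2 = leaning away from the pockets. Stiff hinge: it stays where it is left (about 2 N at the handle moves it). Closed, its underside is 50 mm above the bench, 4 mm over seated blocks
- bar_hinge (a point): point on the bar's hinge axis, 54 mm above the bench; the axis runs along the jig's x; the closed bar extends from here along the jig's -y
- handle (a point): grip point on the bar's handle: a round steel rod, 14 mm diameter, parallel to the hinge axis, 241 mm from it, sticking out 56 mm on the bar's -x side (towards the robot) from the bar's middle line; this point is on the rod's axis, 36 mm from the bar's middle line. Beyond the fork when closed, 54 mm above the bench
- block0: loose plain wooden block, 36 x 36 mm and 40 mm tall, standing upright; origin at the centre of its underside; all three blocks are alike
- block1: loose plain wooden block, 36 x 36 mm and 40 mm tall, standing upright; origin at the centre of its underside; all three blocks are alike
- block2: loose plain wooden block, 36 x 36 mm and 40 mm tall, standing upright; origin at the centre of its underside; all three blocks are alike
- plug: loose round wooden plug, 40 mm diameter, 40 mm tall, same wood as the blocks; a bystander; origin at the centre of its underside
- offcut: loose low wooden offcut, 56 x 26 x 18 mm tall; a bystander; origin at the centre of its underside
- glue: white glue bottle with green cap, 60 mm diameter, 160 mm tall; a bystander; origin at the centre of its underside
- can: dark metal can, 64 mm diameter, 170 mm tall; a bystander; origin at the centre of its underside
- tape: roll of tape lying flat, 96 mm outer diameter, 24 mm tall; a bystander; origin at the centre of its underside
- tin: open metal tin, 68 mm diameter, 90 mm tall; a bystander; origin at the centre of its underside
- driver: screwdriver lying on the bench; a bystander
Things that resemble listed ones, but are neither listed nor needed, are in the scene too. What is shaped like the block1 but black or red is not meant.

How it is judged:
By the outcome, as a careful person would: the job done as asked, in the order asked, and still so for the second after the job is handed in, with the robot touching nothing.
It also fails if it takes over 72 s, if anything falls off the work surface, if the arm or the gripper's body presses on something with over 40 N, if the wrist force passes 120 N, or if a joint passes its speed limit or range.

### The arm

A 6-joint arm with a two-finger parallel gripper is mounted at the origin on the work surface. World frame = base frame: x ahead of the robot, y to its left, z up, the work surface at z = 0. Lengths are in m, angles in rad, forces in N, time in s.
With the tool pointing down it reaches from about 0.375 to 0.9 m from the base axis. Payload 3.1 kg.
Tool frame: the origin (TCP) lies midway between the tips of the shut fingers; the grasp point (between the pads) lies 19 mm behind it; z points along the fingers, y is the line along which they close (so a half turn about z gives the same grasp; the last joint's range is limited). The gripper opens to 87 mm and grips with 3 to 60 N. Pads are 19 mm wide; open, the fingers measure 117 mm over their backs; the gripper's body (75 mm by 190 mm) begins 51 mm behind the grasp point.
Start: joints at [-1.343, 0.527, 1.433, -0, 1.181, -0.178], TCP at [0.247, -0.574, 0.223] pointing down, gripper open.
Joint ranges: [-3.08, 3.08], [-0.75, 2.2], [0.22, 2.44], [-1.43, 4.57], [0, 2.65], [-2.85, 2.85]. Speed limits (rad/s): [2.79, 2.79, 3.14, 3.14, 3.14, 3.14].

### API

Orientations are given as a unit quaternion [x, y, z, w].
In Python, from rig import robot gives the robot as it stands.
- The arm moves only by the shell command python3 -m jog 'ROWS' [FORCE]. ROWS is a JSON object of lists of equal length, an entry for each row: "dp": the shift along the tool's x, y, z in mm, a list of three; "delta_rot": the turn, a rotation vector about the tool's x, y, z in rad, a list of three; "gripper": the opening, from -1 (shut) to 1 (fully open). A call has 1 to 12 rows; each row is the pose to reach, as a shift and turn from the pose commanded when the call began, along the tool's axes at that moment; what a row does not reach only later rows make up. A row lasts 1/10 s, in which the tool goes at most 50 mm and 8.59 degrees, less where a joint would pass 70% of its speed; a pose out of reach is approached as far as the arm can. A call with a gripper value outside its range is refused whole. The fingers move at their own pace and stop on an object; FORCE is the grip in N (left out, the last holds). Time passes only in rows, so rows that repeat a pose let the fingers close. It gives the time, the measured TCP pose, the force, the opening and the grip force at its end, in the units of the state.
- robot.get_obs(): the state, without advancing time (a new reading comes with each control period).
- robot.camera(name): name is "side" or "top" or "wrist"; returns the picture (384x512x3 uint8, red, green, blue); there is no depth.
- robot.camera_model(name): a dict with "fx", "fy", "cx", "cy" (pixels), "xyz" and "orientation" of the camera in the world; the wrist camera has in their place "T_tool_cam" (4x4, takes a point from camera to tool coordinates, whose origin is the TCP and whose axes are the flange's). Camera axes: x right, y down, z forward; pixel columns grow to the right and rows downward; lengths in m; the calibration is good to about 2 mm. A picture is of the moment at which its call begins: read the wrist's pose just before it. camera_model takes no time and is no camera call.
- robot.hand_in(): hands the job in; it is judged then, once.
Trained networks look in the newest picture that a camera, given by its name, has taken for a name from the list of things; names that differ only in an ending like _2 or _b are one class to them, and where a whole thing is asked for, a point or a joint stands for the part that bears it (a point fixed in the world has none). Each returns a list of dicts, best first, with "score" (0 to 1); they miss things now and then, are a little off and sometimes report something else, mostly with a low value. They report only what shows in the picture. A call takes as long as a camera call. They do not tell look-alikes from the thing itself.
- robot.search_frame(name, camera): "rect" ([left, top, right, bottom] in pixels, round what is visible of it).
The state is a dict: "time": time; "q": joint angles; "joint_velocities": joint speeds; "joint_torque": joint torques, N m; "position": TCP position; "tool_rot": TCP orientation; "ft_force": force on the tool from outside, world axes, zero at the start; "moment": the same for the moment, N m; "grip_width": finger opening in m; "grip_force": force on a finger pad.
Only numpy, scipy, OpenCV 4.12 (cv2) and the standard library are available. Lean on these libraries where they do the work, as an engineer would, in place of code of your own. Each camera call takes 0.05 s, during which the arm holds its last target. There are 200 camera calls.

## Working session

There is one attempt and no reset: what is moved stays moved. The work goes in short steps, Python scripts to look and compute and a shell command to move; the robot and the scene stay as the last step left them, time stands still between calls to the robot, and variables do not carry over. Pictures are saved under pics/ and viewed, at most 10 in all, crops included, and the job is handed in when it is done.

```bash
ls; mkdir -p pics
python3 - <<'E'
from rig import robot
import cv2,numpy as np
o=robot.get_obs();print(o)
for c in ("top","side"):
    im=robot.camera(c);cv2.imwrite(f"pics/{c}0.png",im[:,:,::-1])
    print(c,robot.camera_model(c))
    for n in ("block0","jig","handle","plug","bar","bar_hinge"):
        print(n,[(np.round(d["rect"]).tolist(),round(d["score"],2)) for d in robot.search_frame(n,c)])
print(robot.camera_model("wrist"))
E
```

```text
pics
{'time': 0.0, 'q': array([-1.34248741e+00,  5.28485141e-01,  1.43392391e+00,  1.13161924e-06,
        1.18139833e+00, -1.78485960e-01]), 'joint_velocities': array([-7.31004824e-04,  2.18033694e-03, -1.17345821e-03,  2.47616892e-03,
       -7.20271780e-05,  5.66769859e-04]), 'joint_torque': array([-3.84151517e-04, -4.40041316e+01, -1.76595587e+01,  6.32131635e-02,
        5.83287072e-02, -1.60490649e-04]), 'position': array([ 0.24715593, -0.57324117,  0.22155312]), 'tool_rot': array([ 9.79385399e-01,  2.01997557e-01, -2.70600692e-05, -1.10702950e-03]), 'ft_force': array([ 0.636507  ,  1.20323679, -0.72213814]), 'moment': array([ 0.02528566, -0.01964644, -0.00014783]), 'grip_force': 0.0, 'grip_width': 0.0869098205889552}
top {'fx': 420.06811092178, 'fy': 420.06811092178, 'cx': 255.01830052405128, 'cy': 191.5233131458964, 'xyz': array([0.36323209, 0.04862591, 1.06919508]), 'orientation': array([-0.70356245,  0.70546111, -0.06709747,  0.05312653])}
block0 [([387.0, 149.0, 407.0, 169.0], 0.88), ([332.0, 282.0, 349.0, 303.0], 0.67), ([328.0, 193.0, 342.0, 209.0], 0.58), ([367.0, 203.0
[... 852 characters left out ...]
 284.0, 220.0], 0.96)]
handle [([179.0, 157.0, 225.0, 202.0], 0.74), ([338.0, 130.0, 349.0, 149.0], 0.39)]
plug [([273.0, 235.0, 291.0, 254.0], 0.76)]
bar [([177.0, 156.0, 227.0, 200.0], 0.81)]
bar_hinge [([178.0, 140.0, 285.0, 222.0], 0.73)]
{'fx': 273.4834147116544, 'fy': 273.4834147116544, 'cx': 256.2858922044712, 'cy': 190.77122911856551, 'T_tool_cam': array([[-4.83968291e-04, -9.69186035e-01, -2.46329443e-01,
         6.72971507e-02],
       [ 9.99999530e-01, -6.76140997e-04,  6.95565851e-04,
         9.89732929e-04],
       [-8.40686145e-04, -2.46328991e-01,  9.69185907e-01,
        -1.63215551e-01],
       [ 0.00000000e+00,  0.00000000e+00,  0.00000000e+00,
         1.00000000e+00]])}
```

Run:
```python
import cv2
a=cv2.imread("pics/top0.png")[110:330,120:430]
cv2.imwrite("pics/top1.png",cv2.resize(a,None,fx=2.55,fy=2.55,interpolation=cv2.INTER_CUBIC))
a=cv2.imread("pics/side0.png")[70:290,150:400]
cv2.imwrite("pics/side1.png",cv2.resize(a,None,fx=2.7,fy=2.7,interpolation=cv2.INTER_CUBIC))
```

```text
(no output)
```

View pics/top1.png

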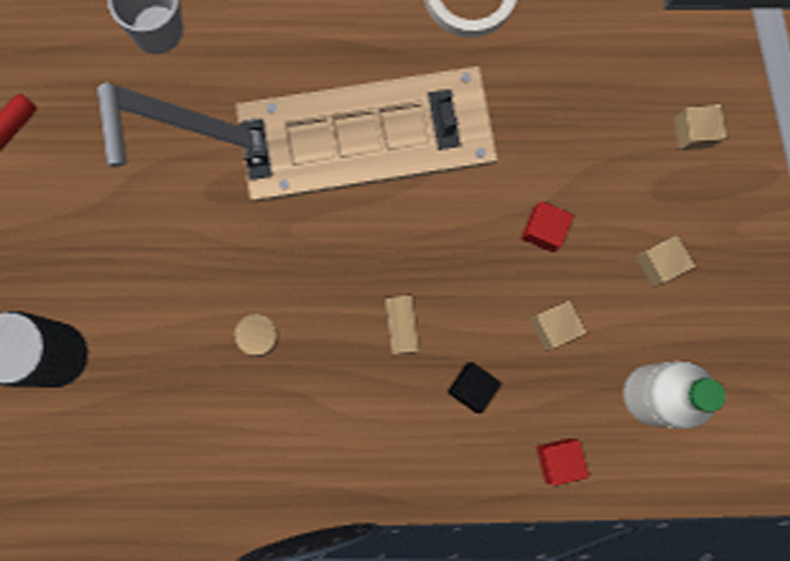

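View pics/side1.png

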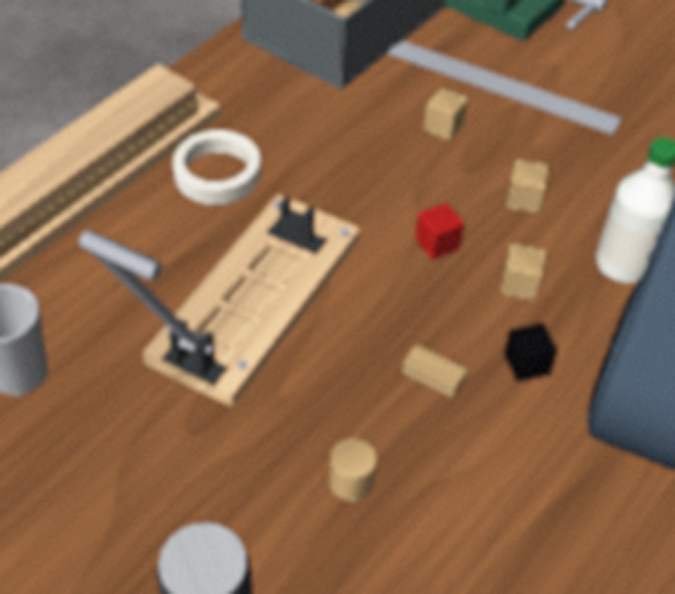

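Top crop: three plain blocks at full-image (395,159), (382,212), (340,237). The jig is at (157–316,134–191), and the bar is leaning away with its handle on the far left. The side view agrees, with blocks at (315,112), (346,138) and (344,170).

```bash
cat > h.py <<'E'
from rig import robot
import numpy as np, cv2
from scipy.spatial.transform import Rotation as R
def cam(name,o=None):
    m=robot.camera_model(name)
    if name=="wrist":
        T=np.eye(4);T[:3,:3]=R.from_quat(o["tool_rot"]).as_matrix();T[:3,3]=o["position"];T=T@np.array(m["T_tool_cam"])
        Rm,c=T[:3,:3],T[:3,3]
    else: Rm,c=R.from_quat(m["orientation"]).as_matrix(),np.array(m["xyz"])
    return m,Rm,c
def ray(C,uv):
    m,Rm,c=C;d=Rm@np.array([(uv[0]-m["cx"])/m["fx"],(uv[1]-m["cy"])/m["fy"],1]);return c,d/np.linalg.norm(d)
def onz(C,uv,z):
    c,d=ray(C,uv);return c+d*(z-c[2])/d[2]
def tri(*obs):
    A=np.zeros((3,3));b=np.zeros(3)
    for C,uv in obs:
        c,d=ray(C,uv);P=np.eye(3)-np.outer(d,d);A+=P;b+=P@c
    X=np.linalg.solve(A,b);return X,[round(float(np.linalg.norm(np.cross(X-ray(C,uv)[0],ray(C,uv)[1])))*1000,1) for C,uv in obs]
def proj(C,X):
    m,Rm,c=C;p=Rm.T@(np.asarray(X)-c);return np.array([p[0]/p[2]*m["fx"]+m["cx"],p[1]/p[2]*m["fy"]+m["cy"]])
E
python3 - <<'E'
from h import *
np.set_printoptions(precision=4,suppress=True)
T,S=cam("top"),cam("side")
t=lambda u,v:(120+u/2.55,110+v/2.55)
s=lambda u,v:(150+u/2.7,70+v/2.7)
for n,a,b in (("b0",(705,124),(446,113)),("b1",(669,260),(528,185)),("b2",(560,325),(524,271)),("handle",(110,125),(119,254)),("hA",(105,88),(88,240)),("hB",(116,160),(150,268)),("jig far right",(480,67),(280,197)),("near right",(496,160),(358,231)),("near left",(251,199),(233,400)),("plug",(256,334),(353,455)),("pivot",(258,142),(196,342))):
    print(n,*tri((T,t(*a)),(S,s(*b))))
for n in ((236,103),(480,67),(496,160),(251,199)): print(onz(T,t(*n),.018))
E
```

```text
b0 [ 0.6322 -0.3429  0.0093] [0.1, 0.1]
b1 [ 0.4921 -0.2963  0.0134] [0.6, 0.6]
b2 [ 0.4278 -0.1842  0.0152] [0.6, 0.6]
handle [0.5644 0.2107 0.275 ] [0.7, 0.7]
hA [0.5928 0.215  0.2741] [0.3, 0.3]
hB [0.538  0.2058 0.2746] [1.5, 1.5]
jig far right [ 0.6927 -0.1135  0.008 ] [0.2, 0.2]
near right [ 0.5953 -0.1268  0.0085] [0.7, 0.7]
near left [0.5542 0.1206 0.0082] [0.6, 0.6]
plug [0.4191 0.1131 0.04  ] [1.1, 1.1]
pivot [0.6046 0.1121 0.046 ] [0.0, 0.0]
[0.6516 0.1364 0.018 ]
[ 0.6898 -0.1119  0.018 ]
[ 0.5927 -0.1255  0.018 ]
[0.553  0.1203 0.018 ]
```

```bash
python3 -m jog '{"dp":[[48,-21,-10],[92,-40,-20],[137,-60,-30],[182,-80,-30],[227,-100,-30],[272,-120,-30],[317,-140,-30],[350,-155,-30],[380,-167,-30],[380,-167,-30],[380,-167,-30]],"delta_rot":[[0,0,0],[0,0,0],[0,0,0],[0,0,0],[0,0,0],[0,0,0],[0,0,0],[0,0,0],[0,0,0],[0,0,0],[0,0,0]],"gripper":[1,1,1,1,1,1,1,1,1,1,1]}' 20
python3 - <<'E'
from h import *
o=robot.get_obs();im=robot.camera("wrist");np.save("w1.npy",im);np.save("o1.npy",o,allow_pickle=True)
cv2.imwrite("pics/w1.png",cv2.resize(im[:,:,::-1],None,fx=1.5625,fy=1.5625,interpolation=cv2.INTER_CUBIC))
print([(np.round(d["rect"]).tolist(),round(d["score"],2)) for d in robot.search_frame("block0","wrist")], np.abs(o["joint_velocities"]).max())
C=cam("wrist",o)
for X in ((.632,-.343,.04),(.492,-.296,.04),(.428,-.184,.04)): print(proj(C,X))
E
```

```text
time: 1.8
position: [0.5304, -0.2697, 0.2525]
tool_rot: [0.979, 0.203, -0.0, 0.0]
ft_force: [0.1, 0.4, -0.1]
grip_width: 0.0874
grip_force: 0.0
[([306.0, 109.0, 348.0, 140.0], 0.94), ([159.0, 190.0, 193.0, 221.0], 0.89), ([108.0, 205.0, 129.0, 233.0], 0.89), ([173.0, 124.0, 213.0, 162.0], 0.84), ([248.0, 182.0, 273.0, 213.0], 0.69)] 0.03605905707844041
[335.92543342 123.5937847 ]
[261.55171256 202.49475756]
[172.82483839 211.9773043 ]
```

View pics/w1.png

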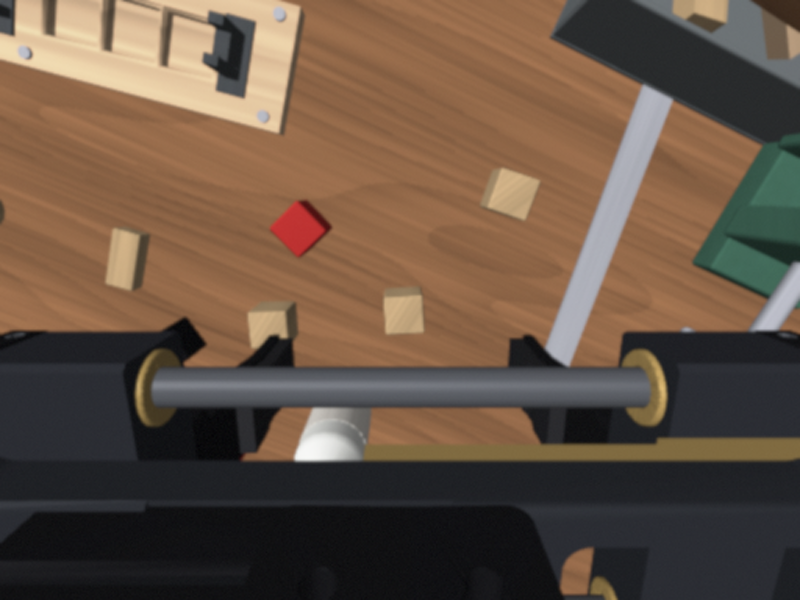

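The wrist view shows blocks at crop (514,193), (404,310) and (272,325), i.e. px (329,124), (258,198) and (174,208). The red cube is at (192,146) and the fingers hide the bottom of the frame. Next is a second view from further back.

```bash
python3 -m jog '{"dp":[[-45,0,10],[-90,0,20],[-120,0,20],[-120,0,20],[-120,0,20]],"delta_rot":[[0,0,0],[0,0,0],[0,0,0],[0,0,0],[0,0,0]],"gripper":[1,1,1,1,1]}'
cat > seg.py <<'E'
from h import *
def faces(im,C,guess,r=26,z=.04,dbg=None):
    """top face as the brightest class round the guess pixel: k-means on brightness, rect fit in world at height z"""
    out=[]
    for X in guess:
        u,v=proj(C,X).astype(int)
        u0,v0=max(u-r,0),max(v-r,0)
        p=cv2.resize(im[v0:v+r,u0:u+r],None,fx=4,fy=4,interpolation=cv2.INTER_CUBIC)
        g=cv2.cvtColor(p,cv2.COLOR_RGB2GRAY)
        k,_=cv2.threshold(g,0,255,cv2.THRESH_OTSU)
        hi=g[g>k]; k2,_=cv2.threshold(hi.reshape(-1,1),0,255,cv2.THRESH_OTSU)
        for kk in (k,k2):
            cs,_=cv2.findContours((g>kk).astype(np.uint8),cv2.RETR_EXTERNAL,cv2.CHAIN_APPROX_NONE)
            c=max(cs,key=cv2.contourArea)[:,0]
            W=np.array([onz(C,((q[0]+.5)/4-.5+u0,(q[1]+.5)/4-.5+v0),z)[:2] for q in c])*1000
            (cx,cy),(w,h),a=cv2.minAreaRect(W.astype(np.float32))
            M=c.mean(0)
            mm=cv2.moments(W.astype(np.float32).reshape(-1,1,2))
            print(np.round(X,3),kk,"rect",np.round([cx,cy,w,h,a],1),"area",round(mm["m00"]),"cen",round(mm["m10"]/mm["m00"],1),round(mm["m01"]/mm["m00"],1))
        out.append(p)
    return out
E
python3 - <<'E'
from seg import *
o1=np.load("o1.npy",allow_pickle=True).item();w1=np.load("w1.npy")
o=robot.get_obs();im=robot.camera("wrist");np.save("w2.npy",im);np.save("o2.npy",o,allow_pickle=True)
G=((.632,-.343,.04),(.492,-.296,.04),(.428,-.184,.04))
print([(np.round(d["rect"]).tolist(),round(d["score"],2)) for d in robot.search_frame("block0","wrist")])
a=faces(w1,cam("wrist",o1),G);print();b=faces(im,cam("wrist",o),G)
f=lambda p:cv2.resize(p,(200,200))
cv2.imwrite("pics/f.png",np.vstack([np.hstack([f(x) for x in a]),np.hstack([f(x) for x in b])])[:,:,::-1])
E
```

```text
time: 2.4
position: [0.4191, -0.3191, 0.2329]
tool_rot: [0.98, 0.2, 0.0, 0.0]
ft_force: [-0.1, -0.1, 0.2]
grip_width: 0.0871
grip_force: 0.0
[([113.0, 194.0, 153.0, 228.0], 0.96), ([144.0, 106.0, 182.0, 139.0], 0.88), ([158.0, 20.0, 206.0, 70.0], 0.88), ([314.0, 0.0, 359.0, 44.0], 0.64), ([246.0, 97.0, 273.0, 128.0], 0.62), ([66.0, 122.0, 115.0, 163.0], 0.59)]
[ 0.632 -0.343  0.04 ] 142.0 rect [ 627.8 -332.7   34.9   37.     5.2] area 1226 cen 627.7 -332.9
[ 0.632 -0.343  0.04 ] 168.0 rect [ 627.7 -332.5   32.9   32.2    5. ] area 705 cen 629.9 -328.4
[ 0.492 -0.296  0.04 ] 141.0 rect [ 491.9 -290.    36.4   35.3   26.3] area 1215 cen 491.9 -290.0
[ 0.492 -0.296  0.04 ] 167.0 rect [ 492.  -289.5   32.7   32.2   26.9] area 716 cen 492.7 -285.2
[ 0.428 -0.184  0.04 ] 82.0 rect [ 429.4 -180.6   75.8   80.4   23.4] area 4209 cen 434.8 -177.2
[ 0.428 -0.184  0.04 ] 141.0 rect [ 429.2 -180.3   35.7   34.5   24.6] area 912 cen 431.7 -177.6

[ 0.632 -0.343  0.04 ] 141.0 rect [ 628.2 -332.4   35.4   37.     6.3] area 1135 cen 627.4 -333.8
[ 0.632 -0.343  0.04 ] 174.0 rect [ 631.4 -326.    23.9   42.9   61.6] area 544 cen 629.6 -327.4
[ 0.492 -0.296  0.04 ] 145.0 rect [ 492.1 -289.9   35.1   35.2   26.8] area 1184 cen 492.2 -290.0
[ 0.492 -0.296  0.04 ] 175.0 rect [ 492.  -278.7   21.4   40.4   81.2] area 482 cen 492.7 -281.9
[ 0.428 -0.184  0.04 ] 142.0 rect [ 428.9 -180.3   35.1   35.    24.3] area 1181 cen 429.0 -180.5
[ 0.428 -0.184  0.04 ] 169.0 rect [ 429.  -180.2   32.9   31.9   24.2] area 829 cen 429.8 -177.3
```

View pics/f.png

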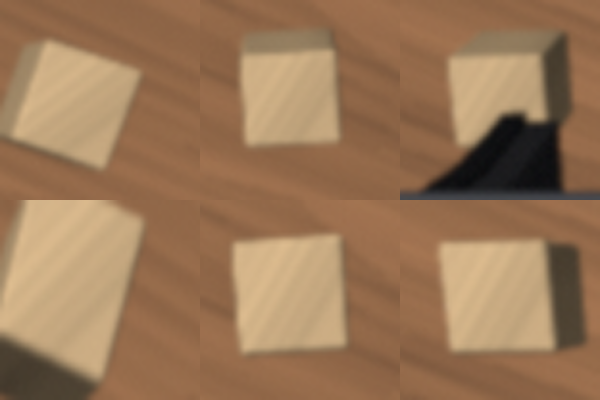

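Both views put the three top faces at the same place for z = 0.04, so the heights check out. The blocks are at A (628,-332.6) 5.5°, B (492,-290) 26.5° and C (429,-180.4) 24.3°. I'll grasp C first.

```bash
cat > plan.py <<'E'
import sys
from h import *
# plan.py x y z yaw_deg : mm targets, tool yaw (tool x direction) -> tool-frame shift and rotvec from measured pose
def main(x,y,z,yaw):
    o=robot.get_obs();Rt=R.from_quat(o["tool_rot"])
    Rg=R.from_euler("z",yaw,degrees=True)*R.from_euler("x",180,degrees=True)
    d=Rt.inv()*Rg
    print("t",round(o["time"],1),"dp",np.round(Rt.inv().apply(np.array([x,y,z])-o["position"]*1000),1),"rot",np.round(d.as_rotvec(),3),"q",np.round(o["q"],2))
main(*map(float,sys.argv[1:]))
E
python3 -m jog '{"dp":[[20,-40,0],[40,-80,0],[63,-123,30],[63,-123,80],[63,-123,130],[63,-123,130],[63,-123,130]],"delta_rot":[[0,0,0],[0,0,0],[0,0,-0.017],[0,0,-0.017],[0,0,-0.017],[0,0,-0.017],[0,0,-0.017]],"gripper":[0.8,0.6,0.6,0.6,0.6,0.6,0.6]}'
python3 plan.py 429 -180.4 15 24.3
```

```text
time: 3.2
position: [0.4295, -0.1793, 0.1019]
tool_rot: [0.978, 0.211, -0.001, -0.001]
ft_force: [0.3, 0.1, 0.6]
grip_width: 0.0698
grip_force: 0.0
t 3.2 dp [-0.8  1.  86.9] rot [-0.002  0.001  0.001] q [-0.64  0.52  1.93  0.    0.69  0.51]
```

```bash
python3 -m jog '{"dp":[[-1,1,45],[-1,1,75],[-1,1,87],[-1,1,87],[-1,1,87],[-1,1,87],[-1,1,87],[-1,1,60],[-1,1,10],[-1,1,-40],[-1,1,-90],[-1,1,-90]],"delta_rot":[[0,0,0],[0,0,0],[0,0,0],[0,0,0],[0,0,0],[0,0,0],[0,0,0],[0,0,0],[0,0,0],[0,0,0],[0,0,0],[0,0,0]],"gripper":[0.6,0.6,0.6,-0.4,-0.4,-0.4,-0.4,-0.4,-0.4,-0.4,-0.4,-0.4]}' 25
python3 plan.py 500 -20 230 9
```

```text
time: 4.4
position: [0.4325, -0.1836, 0.1995]
tool_rot: [0.978, 0.21, 0.005, 0.006]
ft_force: [0.5, -0.6, -0.4]
grip_width: 0.0264
grip_force: 0.0
t 4.4 dp [ 129.1 -120.9  -31.1] rot [ 0.013 -0.01   0.267] q [-0.64  0.35  1.85  0.    0.93  0.51]
```

Run:
```python
from seg import *
im=robot.camera("top")
print([(np.round(d["rect"]).tolist(),round(d["score"],2)) for d in robot.search_frame("block0","top")])
a=cv2.resize(im[180:290,270:430],None,fx=2.5,fy=2.5)
o=robot.get_obs();im=robot.camera("wrist");np.save("w3.npy",im)
b=cv2.resize(im,(400,300))
cv2.imwrite("pics/c1.png",np.vstack([cv2.resize(a,(400,275)),b])[:,:,::-1])
```

```text
[([162.0, 134.0, 315.0, 186.0], 0.73), ([329.0, 191.0, 344.0, 211.0], 0.65), ([333.0, 282.0, 340.0, 301.0], 0.6), ([387.0, 148.0, 406.0, 168.0], 0.54)]
```

View pics/c1.png

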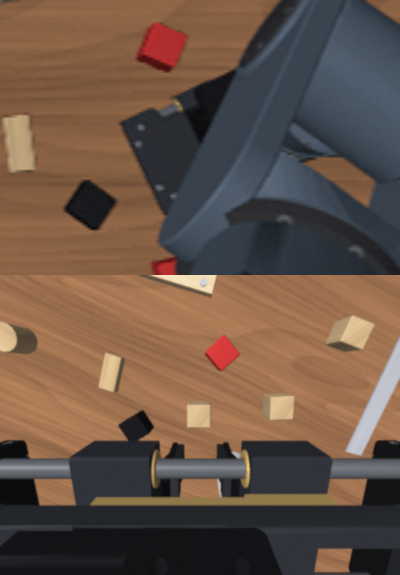

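Block C is still standing at crop (199,415); the fingers hadn't closed before the lift. I'll remeasure it and retry with a longer close.

```bash
python3 - <<'E'
from seg import *
o=robot.get_obs();im=robot.camera("wrist");print(o["position"],o["grip_width"])
faces(im,cam("wrist",o),((.492,-.290,.04),(.429,-.180,.04)),r=22)
E
python3 plan.py 429 -180.4 15 24.3
```

```text
[ 0.42820311 -0.18074501  0.19295202] 0.026287094414328274
[ 0.492 -0.29   0.04 ] 159.0 rect [ 491.8 -289.7   35.5   35.4   27. ] area 1214 cen 491.7 -289.7
[ 0.492 -0.29   0.04 ] 187.0 rect [ 491.5 -289.3   33.2   32.4   26.3] area 717 cen 492.3 -284.6
[ 0.429 -0.18   0.04 ] 159.0 rect [ 428.3 -180.3   35.6   35.1   24.2] area 1199 cen 428.6 -180.3
[ 0.429 -0.18   0.04 ] 187.0 rect [ 428.4 -179.9   32.8   32.2   24.3] area 704 cen 429.4 -175.2
t 4.6 dp [  1.4   0.8 177. ] rot [-0.002  0.001 -0.   ] q [-0.64  0.36  1.86 -0.    0.93  0.51]
```

```bash
python3 -m jog '{"dp":[[1,1,40],[1,1,80],[1,1,110],[1,1,110],[1,1,110],[1,1,110],[1,1,140],[1,1,165],[1,1,177],[1,1,177],[1,1,177]],"delta_rot":[[0,0,0],[0,0,0],[0,0,0],[0,0,0],[0,0,0],[0,0,0],[0,0,0],[0,0,0],[0,0,0],[0,0,0],[0,0,0]],"gripper":[0.3,0.3,0.3,0.3,0.3,0.3,0.3,0.3,0.3,-0.4,-0.4]}' 25
python3 -m jog '{"dp":[[0,0,0],[0,0,0],[0,0,0],[0,0,0],[0,0,0]],"delta_rot":[[0,0,0],[0,0,0],[0,0,0],[0,0,0],[0,0,0]],"gripper":[-0.4,-0.4,-0.4,-0.4,-0.4]}' 25
```

```text
time: 5.7
position: [0.4306, -0.182, 0.0165]
tool_rot: [0.978, 0.21, 0.001, 0.001]
ft_force: [0.5, -0.6, 0.5]
grip_width: 0.0475
grip_force: 0.0
time: 6.2
position: [0.4306, -0.182, 0.0166]
tool_rot: [0.978, 0.21, 0.001, 0.001]
ft_force: [-0.7, 0.5, 6.0]
grip_width: 0.0356
grip_force: 25.0
```

```bash
python3 -m jog '{"dp":[[0,0,-40],[0,0,-90],[20,-15,-130],[50,-45,-170],[85,-80,-200],[110,-105,-213],[129,-121,-213],[129,-121,-213],[129,-121,-213],[129,-121,-213]],"delta_rot":[[0,0,0],[0,0,0],[0,0,0.07],[0,0,0.14],[0,0,0.2],[0,0,0.267],[0,0,0.267],[0,0,0.267],[0,0,0.267],[0,0,0.267]],"gripper":[-0.4,-0.4,-0.4,-0.4,-0.4,-0.4,-0.4,-0.4,-0.4,-0.4]}' 25
python3 - <<'E'
from seg import *
o=robot.get_obs();im=robot.camera("wrist");np.save("w4.npy",im);np.save("o4.npy",o,allow_pickle=True)
cv2.imwrite("pics/w4.png",cv2.resize(im[:,:,::-1],None,fx=1.5625,fy=1.5625,interpolation=cv2.INTER_CUBIC))
C=cam("wrist",o);c=np.array([.6218,.0049]);a=np.radians(9);ex=np.array([np.cos(a),np.sin(a)]);ey=np.array([-ex[1],ex[0]])
for n,(x,y,z) in dict(p0=(0,.056,.018),p2=(0,-.040,.018),c1=(-.05,-.125,.018),c2=(.05,-.125,.018),c3=(-.05,.125,.018)).items(): print(n,proj(C,[*(c+x*ex+y*ey),z])*1.5625)
E
```

```text
time: 7.2
position: [0.4969, -0.019, 0.2281]
tool_rot: [0.997, 0.078, -0.001, -0.0]
ft_force: [0.9, -0.1, -0.8]
grip_width: 0.0358
grip_force: 25.0
p0 [324.9308253  113.56931131]
p2 [443.20179655 113.38823368]
c1 [542.92578739 177.22488583]
c2 [553.29304208  44.48975961]
c3 [245.54930064 177.67743062]
```

View pics/w4.png

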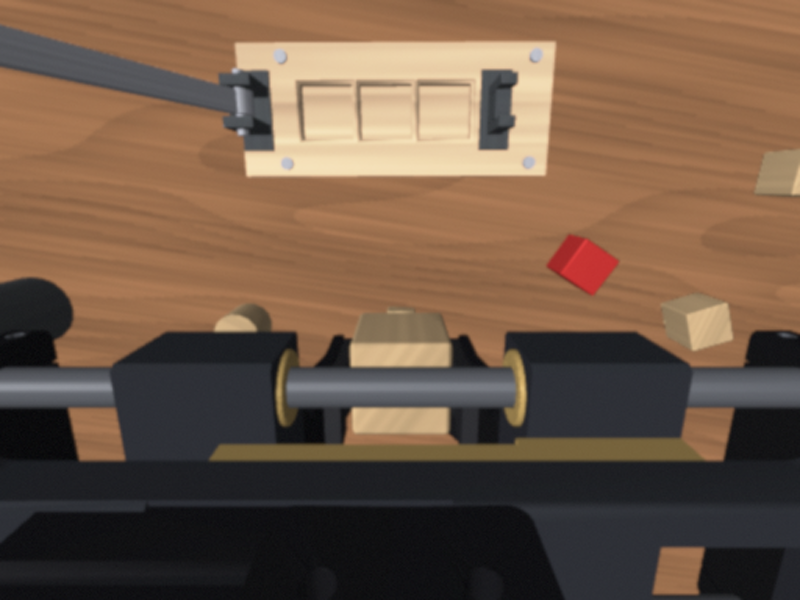

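Jig corners show at crop (236,43), (555,42), (545,175) and (247,176). The pockets are at about (328,112), (386,111) and (443,111), within 3 px of the model from the top view. The block is held straight. Next I'll fit the jig.

```bash
cat > jig.py <<'E'
from seg import *
def fit(im,o,z=.018):
    C=cam("wrist",o)
    g=cv2.cvtColor(im,cv2.COLOR_RGB2GRAY)[:125,130:375]
    g=cv2.resize(g,None,fx=4,fy=4,interpolation=cv2.INTER_CUBIC)
    k,_=cv2.threshold(g,0,255,cv2.THRESH_OTSU);k=max(k,145)
    m=cv2.morphologyEx((g>k).astype(np.uint8),cv2.MORPH_OPEN,np.ones((9,9)))
    c=max(cv2.findContours(m,cv2.RETR_EXTERNAL,cv2.CHAIN_APPROX_NONE)[0],key=cv2.contourArea)[:,0]
    W=np.array([onz(C,((q[0]+.5)/4-.5+130,(q[1]+.5)/4-.5),z)[:2] for q in c])*1000
    return k,np.round(cv2.minAreaRect(W.astype(np.float32))[0],1),np.round(np.array(cv2.minAreaRect(W.astype(np.float32))[1:],dtype=object)[0],1),round(cv2.minAreaRect(W.astype(np.float32))[2],2)
if __name__=="__main__":
    o=np.load("o4.npy",allow_pickle=True).item();im=np.load("w4.npy");print(fit(im,o))
    C=cam("wrist",o);s=1.5625
    P=[onz(C,((u+.5)/s-.5,(v+.5)/s-.5),.018)[:2]*1000 for u,v in ((236,42.5),(555,42),(546,175),(247,176))]
    print(np.round(P,1),np.round(np.mean(P,0),1))
    for n,pts in dict(b0=((299,83),(357,83),(354,140),(303,140)),b1=((358,83),(414,83),(413,140),(360,140)),b2=((417,83),(474,83),(471,138),(418,138))).items():
        print(n,np.round(np.mean([onz(C,((u+.5)/s-.5,(v+.5)/s-.5),.018)[:2]*1000 for u,v in pts],0),1))
E
python3 jig.py
```

```text
(161.0, array([623.6,   5.7]), array([101.2, 254.6]), 9.13)
[[ 653.8  134.9]
 [ 692.8 -111.4]
 [ 594.3 -128.2]
 [ 554.6  119.7]] [623.9   3.7]
b0 [614.9  57.9]
b1 [622.1  11.5]
b2 [630.3 -35.4]
```

Jig fit: centre (623.7,4.5), yaw 9.05°, sides 101×250 mm, which matches the spec. That gives bay0 (614.7,59.4), bay1 (622.3,12.0) and bay2 (629.8,-35.4). I'll turn to yaw 99° so the fingers close along the jig's x axis.

```bash
python3 plan.py 614.7 59.4 130 99.05
```

```text
t 7.2 dp [128.6 -59.4  97.8] rot [-2.000e-03  1.000e-03 -1.573e+00] q [-0.26  0.35  1.74 -0.    1.05  1.15]
```

```bash
python3 -m jog '{"dp":[[15,-8,0],[30,-15,0],[45,-22,0],[60,-30,0],[75,-38,0],[90,-45,0],[105,-50,0],[120,-55,0],[128,-59,0],[128,-59,0],[128,-59,30],[128,-59,60]],"delta_rot":[[0,0,-0.14],[0,0,-0.28],[0,0,-0.42],[0,0,-0.56],[0,0,-0.7],[0,0,-0.84],[0,0,-0.98],[0,0,-1.12],[0,0,-1.26],[0,0,-1.4],[0,0,-1.5],[0,0,-1.573]],"gripper":[-0.4,-0.4,-0.4,-0.4,-0.4,-0.4,-0.4,-0.4,-0.4,-0.4,-0.4,-0.4]}'
python3 -m jog '{"dp":[[0,0,30],[0,0,40],[0,0,40],[0,0,40]],"delta_rot":[[0,0,0],[0,0,0],[0,0,0],[0,0,0]],"gripper":[-0.4,-0.4,-0.4,-0.4]}'
python3 plan.py 614.7 59.4 24 99.05
```

```text
time: 8.45
position: [0.6157, 0.0582, 0.1682]
tool_rot: [0.648, 0.761, 0.0, 0.001]
ft_force: [0.7, -0.1, -0.9]
grip_width: 0.036
grip_force: 25.0
time: 8.85
position: [0.6159, 0.0592, 0.1293]
tool_rot: [0.649, 0.761, 0.0, 0.001]
ft_force: [0.5, -0.1, -0.4]
grip_width: 0.0361
grip_force: 25.0
t 8.8 dp [  0.4  -1.2 105.3] rot [0.001 0.    0.   ] q [-0.08  0.63  1.53 -0.    0.98 -0.24]
```

```bash
python3 -m jog '{"dp":[[0,-1,40],[0,-1,70],[0,-1,82],[0,-1,88],[0,-1,93],[0,-1,98],[0,-1,103],[0,-1,103]],"delta_rot":[[0,0,0],[0,0,0],[0,0,0],[0,0,0],[0,0,0],[0,0,0],[0,0,0],[0,0,0]],"gripper":[-0.4,-0.4,-0.4,-0.4,-0.4,-0.4,-0.4,-0.4]}'
```

```text
time: 9.65
position: [0.6155, 0.0615, 0.0292]
tool_rot: [0.649, 0.761, 0.002, 0.001]
ft_force: [-3.6, 5.2, 11.9]
grip_width: 0.0358
grip_force: 25.0
```

```bash
python3 -m jog '{"dp":[[0,0,-6],[2.5,0,-6],[2.5,0,-6]],"delta_rot":[[0,0,0],[0,0,0],[0,0,0]],"gripper":[-0.4,-0.4,-0.4]}'
python3 -m jog '{"dp":[[0,0,3],[0,0,6],[0,0,8],[0,0,8]],"delta_rot":[[0,0,0],[0,0,0],[0,0,0],[0,0,0]],"gripper":[-0.4,-0.4,-0.4,-0.4]}'
python3 - <<'E'
from h import *
im=robot.camera("top");im2=robot.camera("side")
cv2.imwrite("pics/c2.png",np.hstack([cv2.resize(im[120:200,150:330],(400,300)),cv2.resize(im2[100:240,150:300],(320,300))])[:,:,::-1])
print(np.load("o4.npy",allow_pickle=True).item()["ft_force"])
E
```

```text
time: 9.95
position: [0.6142, 0.0624, 0.0322]
tool_rot: [0.649, 0.761, 0.0, 0.001]
ft_force: [0.4, 0.4, -0.1]
grip_width: 0.0357
grip_force: 25.0
time: 10.35
position: [0.6132, 0.0622, 0.0227]
tool_rot: [0.649, 0.761, -0.0, -0.001]
ft_force: [0.7, 0.1, -0.1]
grip_width: 0.0355
grip_force: 25.0
[ 0.92083014 -0.05645571 -0.84269791]
```

View pics/c2.png

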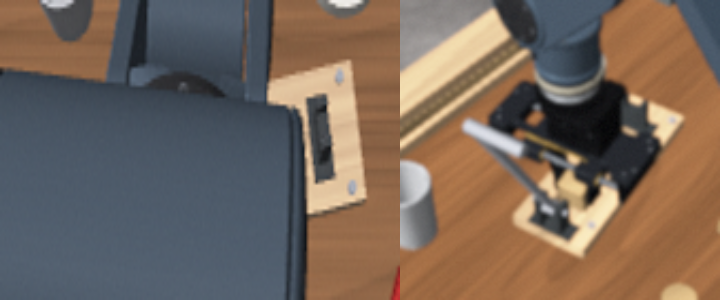

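Z reached 22.7 mm with no force, so block C is seated in bay0. I'll release, lift and head for block A.

```bash
python3 -m jog '{"dp":[[0,0,0],[0,0,0],[0,0,0],[0,0,0],[0,0,-30],[0,0,-80],[0,0,-130],[0,0,-130]],"delta_rot":[[0,0,0],[0,0,0],[0,0,0],[0,0,0],[0,0,0],[0,0,0],[0,0,0],[0,0,0]],"gripper":[0.3,0.3,0.3,0.3,0.3,0.3,0.3,0.3]}'
python3 plan.py 628 -332.6 120 95.5
```

```text
time: 11.25
position: [0.619, 0.0621, 0.1612]
tool_rot: [0.649, 0.761, 0.005, 0.006]
ft_force: [0.9, 0.2, -0.1]
grip_width: 0.0564
grip_force: 0.0
t 11.2 dp [-390.9  -54.4   41.8] rot [0.016 0.003 0.063] q [-0.08  0.59  1.51  0.    1.03 -0.24]
```

```bash
python3 -m jog '{"dp":[[-48,-6,0],[-96,-13,0],[-144,-20,0],[-192,-27,0],[-240,-34,0],[-288,-41,0],[-336,-48,10],[-380,-52,20],[-391,-54,30],[-391,-54,30],[-391,-54,30]],"delta_rot":[[0,0,0.01],[0,0,0.02],[0,0,0.03],[0,0,0.04],[0,0,0.05],[0,0,0.06],[0,0,0.062],[0,0,0.062],[0,0,0.062],[0,0,0.062],[0,0,0.062]],"gripper":[0.3,0.3,0.3,0.3,0.3,0.3,0.3,0.3,0.3,0.3,0.3]}'
python3 plan.py 628 -332.6 16 95.5
```

```text
time: 12.35
position: [0.6216, -0.3307, 0.1226]
tool_rot: [0.672, 0.741, 0.0, -0.002]
ft_force: [-0.3, 0.5, -0.7]
grip_width: 0.0571
grip_force: 0.0
t 12.3 dp [ -2.8   6.4 106.5] rot [-0.002 -0.003  0.001] q [-0.65  0.74  1.3   0.    1.11 -0.75]
```

```bash
python3 -m jog '{"dp":[[-3,6,40],[-3,6,80],[-3,6,100],[-3,6,106],[-3,6,106],[-3,6,106],[-3,6,106],[-3,6,106],[-3,6,106],[-3,6,106]],"delta_rot":[[0,0,0],[0,0,0],[0,0,0],[0,0,0],[0,0,0],[0,0,0],[0,0,0],[0,0,0],[0,0,0],[0,0,0]],"gripper":[0.3,0.3,0.3,0.3,0.3,-0.4,-0.4,-0.4,-0.4,-0.4]}' 25
python3 plan.py 628 -332.6 16 95.5
```

```text
time: 13.35
position: [0.6291, -0.3352, 0.019]
tool_rot: [0.672, 0.741, 0.0, 0.001]
ft_force: [-0.8, 1.1, 6.8]
grip_width: 0.0361
grip_force: 25.0
t 13.3 dp [ 2.7 -0.9  3. ] rot [0.001 0.001 0.001] q [-0.65  0.88  1.32  0.    0.94 -0.74]
```

```bash
python3 -m jog '{"dp":[[0,0,-40],[0,0,-90],[20,0,-130],[68,0,-130],[116,0,-130],[164,0,-130],[212,0,-130],[260,0,-130],[290,0,-130],[290,0,-130],[290,0,-130]],"delta_rot":[[0,0,0],[0,0,0],[0,0,-0.02],[0,0,-0.04],[0,0,-0.062],[0,0,-0.062],[0,0,-0.062],[0,0,-0.062],[0,0,-0.062],[0,0,-0.062],[0,0,-0.062]],"gripper":[-0.4,-0.4,-0.4,-0.4,-0.4,-0.4,-0.4,-0.4,-0.4,-0.4,-0.4]}'
python3 plan.py 630 -37.1 26 99.05
```

```text
time: 14.45
position: [0.6006, -0.0457, 0.1476]
tool_rot: [0.648, 0.762, -0.0, 0.0]
ft_force: [0.7, -0.4, -0.1]
grip_width: 0.0352
grip_force: 25.0
t 14.4 dp [  3.9  30.4 121.6] rot [0.    0.001 0.003] q [-0.26  0.59  1.56 -0.    0.99 -0.42]
```

```bash
python3 -m jog '{"dp":[[4,30,20],[4,30,60],[4,30,60]],"delta_rot":[[0,0,0],[0,0,0],[0,0,0]],"gripper":[-0.4,-0.4,-0.4]}'
python3 plan.py 630 -37.1 26 99.05
```

```text
time: 14.75
position: [0.6262, -0.0383, 0.0827]
tool_rot: [0.649, 0.76, -0.003, -0.004]
ft_force: [-1.7, -0.8, -0.1]
grip_width: 0.0356
grip_force: 25.0
t 14.8 dp [ 0.4  4.5 56.6] rot [-0.01  -0.004 -0.001] q [-0.24  0.71  1.53 -0.    0.91 -0.4 ]
```

```bash
python3 -m jog '{"dp":[[0,0,15],[0,0,15],[0,0,15]],"delta_rot":[[0,0,0],[0,0,0],[0,0,0]],"gripper":[-0.4,-0.4,-0.4]}'
python3 plan.py 630 -37.1 26 99.05
```

```text
time: 15.05
position: [0.6297, -0.0381, 0.0734]
tool_rot: [0.649, 0.761, 0.0, 0.0]
ft_force: [-0.5, 0.2, -0.3]
grip_width: 0.0363
grip_force: 25.0
t 15.1 dp [ 1.   0.4 47.4] rot [0.001 0.    0.   ] q [-0.24  0.72  1.53 -0.    0.89 -0.4 ]
```

```bash
python3 -m jog '{"dp":[[1,0,20],[1,0,30],[1,0,34],[1,0,38],[1,0,42],[1,0,47],[1,0,47]],"delta_rot":[[0,0,0],[0,0,0],[0,0,0],[0,0,0],[0,0,0],[0,0,0],[0,0,0]],"gripper":[-0.4,-0.4,-0.4,-0.4,-0.4,-0.4,-0.4]}'
```

```text
time: 15.75
position: [0.6293, -0.0364, 0.0253]
tool_rot: [0.649, 0.761, -0.0, -0.0]
ft_force: [1.1, 0.1, -0.9]
grip_width: 0.0357
grip_force: 25.0
```

Block A is seated in bay2. I'll release and go for block B, gripping at yaw 26.5° to keep the gripper body away from the glue bottle.

```bash
python3 -m jog '{"dp":[[0,0,0],[0,0,0],[0,0,0],[0,0,0],[0,0,-30],[0,0,-80],[0,0,-130],[0,0,-170],[0,0,-170],[0,0,-170]],"delta_rot":[[0,0,0],[0,0,0],[0,0,0],[0,0,0],[0,0,0],[0,0,0],[0,0,0],[0,0,0],[0,0,0],[0,0,0]],"gripper":[0.3,0.3,0.3,0.3,0.3,0.3,0.3,0.3,0.3,0.3]}'
python3 plan.py 491.7 -289.9 190 26.5
```

```text
time: 16.75
position: [0.6296, -0.0365, 0.1969]
tool_rot: [0.649, 0.761, 0.001, 0.001]
ft_force: [-1.6, 0.2, -0.7]
grip_width: 0.0566
grip_force: 0.0
t 16.8 dp [-228.4 -176.4    6.7] rot [ 3.000e-03 -1.000e-03  1.267e+00] q [-0.23  0.56  1.45 -0.    1.13 -0.39]
```

```bash
python3 -m jog '{"dp":[[-26,-20,0],[-52,-40,0],[-78,-60,0],[-104,-80,0],[-130,-100,0],[-156,-120,0],[-182,-140,0],[-208,-160,0],[-228,-176,0],[-228,-176,5],[-228,-176,5],[-228,-176,5]],"delta_rot":[[0,0,0.14],[0,0,0.28],[0,0,0.42],[0,0,0.56],[0,0,0.7],[0,0,0.84],[0,0,0.98],[0,0,1.12],[0,0,1.2],[0,0,1.267],[0,0,1.267],[0,0,1.267]],"gripper":[0.3,0.3,0.3,0.3,0.3,0.3,0.3,0.3,0.3,0.3,0.3,0.3]}'
python3 plan.py 491.7 -289.9 16 26.5
```

```text
time: 17.95
position: [0.4907, -0.2885, 0.1889]
tool_rot: [0.973, 0.23, -0.001, -0.002]
ft_force: [-1.0, 1.3, 0.1]
grip_width: 0.0568
grip_force: 0.0
t 17.9 dp [  0.5   2.4 172.9] rot [-0.004  0.001  0.002] q [-0.73  0.5   1.61  0.    1.04  0.38]
```

```bash
python3 -m jog '{"dp":[[0,2,40],[0,2,80],[0,2,120],[0,2,155],[0,2,172],[0,2,172],[0,2,172],[0,2,172],[0,2,172],[0,2,172],[0,2,172]],"delta_rot":[[0,0,0],[0,0,0],[0,0,0],[0,0,0],[0,0,0],[0,0,0],[0,0,0],[0,0,0],[0,0,0],[0,0,0],[0,0,0]],"gripper":[0.3,0.3,0.3,0.3,0.3,0.3,-0.4,-0.4,-0.4,-0.4,-0.4]}' 25
python3 plan.py 491.7 -289.9 16 26.5
```

```text
time: 19.05
position: [0.4932, -0.2916, 0.0199]
tool_rot: [0.973, 0.229, 0.001, 0.001]
ft_force: [-0.3, 1.5, 6.7]
grip_width: 0.0356
grip_force: 25.0
t 19.1 dp [-0.6 -2.2  3.9] rot [ 0.002 -0.001  0.   ] q [-0.73  0.76  1.7   0.    0.68  0.38]
```

```bash
python3 -m jog '{"dp":[[0,0,-40],[0,0,-90],[0,0,-140],[0,0,-170],[0,0,-170]],"delta_rot":[[0,0,0],[0,0,0],[0,0,0],[0,0,0],[0,0,0]],"gripper":[-0.4,-0.4,-0.4,-0.4,-0.4]}'
python3 plan.py 621 14.4 185 99.05
```

```text
time: 19.55
position: [0.4951, -0.2935, 0.194]
tool_rot: [0.973, 0.229, 0.003, 0.005]
ft_force: [0.8, -0.0, -1.2]
grip_width: 0.0358
grip_force: 25.0
t 19.6 dp [ 250.1 -219.4    7.7] rot [ 0.012  0.003 -1.266] q [-0.73  0.49  1.6  -0.    1.04  0.38]
```

```bash
python3 -m jog '{"dp":[[28,-24,0],[56,-48,0],[84,-72,0],[112,-96,0],[140,-120,0],[168,-145,0],[196,-170,0],[224,-195,0],[251,-219,0],[251,-219,0],[251,-219,0],[251,-219,0]],"delta_rot":[[0,0,-0.14],[0,0,-0.28],[0,0,-0.42],[0,0,-0.56],[0,0,-0.7],[0,0,-0.84],[0,0,-0.98],[0,0,-1.12],[0,0,-1.2],[0,0,-1.266],[0,0,-1.266],[0,0,-1.266]],"gripper":[-0.4,-0.4,-0.4,-0.4,-0.4,-0.4,-0.4,-0.4,-0.4,-0.4,-0.4,-0.4]}'
python3 plan.py 621 14.4 26 99.05
```

```text
time: 20.75
position: [0.6185, 0.0167, 0.1875]
tool_rot: [0.65, 0.76, -0.001, -0.001]
ft_force: [0.6, -0.3, -1.4]
grip_width: 0.0358
grip_force: 25.0
t 20.8 dp [ -2.7   2.5 161.5] rot [-0.002 -0.    -0.001] q [-0.15  0.56  1.48 -0.    1.1  -0.31]
```

```bash
python3 -m jog '{"dp":[[-2.7,2.5,40],[-2.7,2.5,80],[-2.7,2.5,110],[-2.7,2.5,110],[-2.7,2.5,110]],"delta_rot":[[0,0,0],[0,0,0],[0,0,0],[0,0,0],[0,0,0]],"gripper":[-0.4,-0.4,-0.4,-0.4,-0.4]}'
python3 plan.py 621 14.4 26 99.05
```

```text
time: 21.25
position: [0.622, 0.0137, 0.0784]
tool_rot: [0.65, 0.76, -0.0, -0.0]
ft_force: [0.5, 0.2, 1.0]
grip_width: 0.036
grip_force: 25.0
t 21.2 dp [ 0.9 -0.8 52.4] rot [-0.001 -0.    -0.002] q [-0.16  0.71  1.55 -0.    0.88 -0.31]
```

```bash
python3 -m jog '{"dp":[[1,-0.5,20],[1,-0.5,32],[1,-0.5,37],[1,-0.5,42],[1,-0.5,47],[1,-0.5,52],[1,-0.5,52]],"delta_rot":[[0,0,0],[0,0,0],[0,0,0],[0,0,0],[0,0,0],[0,0,0],[0,0,0]],"gripper":[-0.4,-0.4,-0.4,-0.4,-0.4,-0.4,-0.4]}'
```

```text
time: 21.95
position: [0.6216, 0.0154, 0.0262]
tool_rot: [0.649, 0.761, -0.0, -0.0]
ft_force: [0.3, 0.5, -0.7]
grip_width: 0.0361
grip_force: 25.0
```

Block B is seated in bay1. I'll release and retreat to a place where the wrist camera sees both the bar handle and the seated blocks.

```bash
python3 -m jog '{"dp":[[0,0,0],[0,0,0],[0,0,0],[0,0,0],[0,0,-30],[0,0,-80],[0,0,-130],[0,0,-180],[0,0,-230],[0,0,-270],[0,0,-270]],"delta_rot":[[0,0,0],[0,0,0],[0,0,0],[0,0,0],[0,0,0],[0,0,0],[0,0,0],[0,0,0],[0,0,0],[0,0,0],[0,0,0]],"gripper":[0.3,0.3,0.3,0.3,0.3,0.3,0.3,0.3,0.3,0.3,0.3]}'
python3 plan.py 497 90 300 9.05
```

```text
time: 23.05
position: [0.6253, 0.0151, 0.3044]
tool_rot: [0.649, 0.761, 0.004, 0.006]
ft_force: [-0.9, -0.4, -0.3]
grip_width: 0.0565
grip_force: 0.0
t 23.1 dp [  94.2 -114.9    2.3] rot [ 0.015 -0.008  1.571] q [-0.15  0.44  1.34  0.    1.34 -0.31]
```

```bash
python3 -m jog '{"dp":[[10,-14,0],[20,-28,0],[30,-42,0],[40,-56,0],[50,-70,0],[60,-84,0],[70,-98,0],[80,-110,0],[94,-111,0],[94,-111,0],[94,-111,0],[94,-111,0]],"delta_rot":[[0,0,0.14],[0,0,0.28],[0,0,0.42],[0,0,0.56],[0,0,0.7],[0,0,0.84],[0,0,0.98],[0,0,1.12],[0,0,1.26],[0,0,1.4],[0,0,1.5],[0,0,1.57]],"gripper":[-0.1,-0.1,-0.1,-0.1,-0.1,-0.1,-0.1,-0.1,-0.1,-0.1,-0.1,-0.1]}'
python3 -m jog '{"dp":[[0,0,0],[0,0,0]],"delta_rot":[[0,0,0],[0,0,0]],"gripper":[-0.1,-0.1]}'
python3 - <<'E'
from h import *
o=robot.get_obs();im=robot.camera("wrist");np.save("w5.npy",im);np.save("o5.npy",o,allow_pickle=True)
cv2.imwrite("pics/w5.png",cv2.resize(im[:,:,::-1],None,fx=1.5625,fy=1.5625,interpolation=cv2.INTER_CUBIC))
C=cam("wrist",o)
print([(np.round(np.array(d["rect"])*1.5625).tolist(),round(d["score"],2)) for d in robot.search_frame("handle","wrist")])
for X in ((.5928,.215,.275),(.538,.2058,.275),(.5543,.2083,.275)):print(proj(C,X)*1.5625)
E
```

```text
time: 24.25
position: [0.4963, 0.091, 0.2956]
tool_rot: [0.997, 0.078, -0.001, -0.0]
ft_force: [0.0, 0.1, -0.1]
grip_width: 0.0392
grip_force: 0.0
time: 24.45
position: [0.4967, 0.0908, 0.2959]
tool_rot: [0.997, 0.08, -0.001, -0.0]
ft_force: [0.6, -0.4, -0.2]
grip_width: 0.0391
grip_force: 0.0
[([111.0, 47.0, 399.0, 220.0], 0.8)]
[122.7932925   64.83163917]
[144.80541376 210.09191699]
[139.19619735 169.34642636]
```

View pics/w5.png

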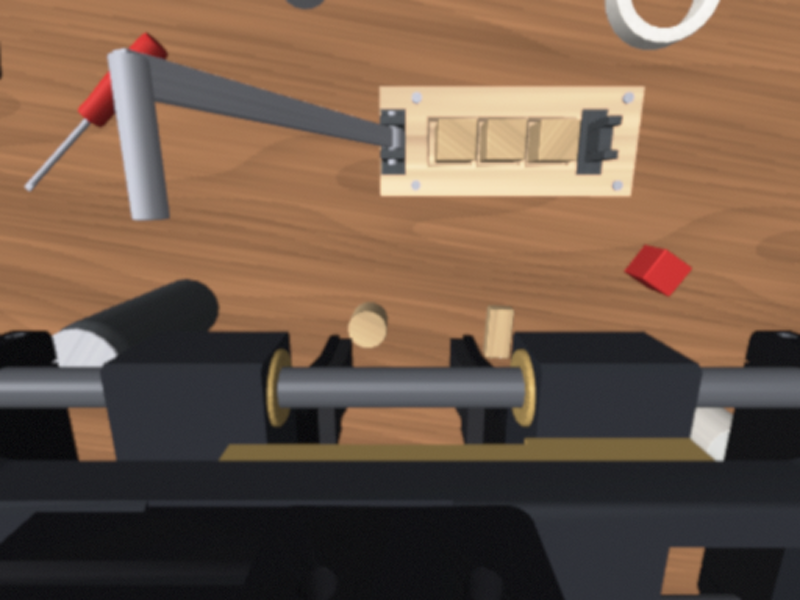

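All three blocks sit flat in their pockets at crop (455,140), (505,140) and (553,140). The rod runs from (127,52) to (149,214), within about 4 px (1.7 mm) of the prediction, so the bar is at about 114°. I'll approach the handle from above.

```bash
python3 -m jog '{"dp":[[0,0,-30],[25,-30,-30],[50,-70,-30],[75,-106,-30],[75,-106,-30],[75,-106,-30]],"delta_rot":[[0,0,0],[0,0,0],[0,0,0],[0,0,0],[0,0,0],[0,0,0]],"gripper":[-0.1,-0.1,-0.1,-0.1,-0.1,-0.1]}'
python3 plan.py 554.5 206.8 256 9.05
python3 -c "
import numpy as np
t=np.radians(np.arange(113.5,-1,-4.75))
r=241
print(np.round(np.c_[np.degrees(t),-(r*np.cos(t)-r*np.cos(t[0])),r*np.sin(t)-r*np.sin(t[0])],1).tolist())"
```

```text
time: 25.15
position: [0.5542, 0.2079, 0.3258]
tool_rot: [0.997, 0.081, -0.001, 0.0]
ft_force: [-0.1, 0.2, 0.3]
grip_width: 0.0392
grip_force: 0.0
t 25.1 dp [ 0.2  1.1 69.8] rot [0.001 0.002 0.003] q [ 0.17  0.38  1.38 -0.    1.38  1.58]
[[113.5, -0.0, 0.0], [108.8, -18.6, 7.2], [104.0, -37.8, 12.8], [99.2, -57.4, 16.9], [94.5, -77.2, 19.2], [89.8, -97.2, 20.0], [85.0, -117.1, 19.1], [80.2, -136.9, 16.5], [75.5, -156.4, 12.3], [70.8, -175.6, 6.5], [66.0, -194.1, -0.8], [61.3, -212.0, -9.7], [56.5, -229.1, -20.0], [51.8, -245.3, -31.8], [47.0, -260.5, -44.8], [42.2, -274.5, -59.0], [37.5, -287.3, -74.3], [32.8, -298.8, -90.6], [28.0, -308.9, -107.9], [23.2, -317.5, -125.9], [18.5, -324.6, -144.5], [13.8, -330.2, -163.7], [9.0, -334.1, -183.3], [4.2, -336.4, -203.2], [-0.5, -337.1, -223.1]]
```

```bash
python3 -m jog '{"dp":[[0,1,30],[0,1,60],[0,1,69],[0,1,69],[0,1,69],[0,1,69],[0,1,69],[0,1,69],[0,1,69]],"delta_rot":[[0,0,0],[0,0,0],[0,0,0],[0,0,0],[0,0,0],[0,0,0],[0,0,0],[0,0,0],[0,0,0]],"gripper":[-0.1,-0.1,-0.1,-1,-1,-1,-1,-1,-1]}' 12
```

```text
time: 26.05
position: [0.5554, 0.2068, 0.259]
tool_rot: [0.997, 0.079, 0.001, -0.0]
ft_force: [0.4, 1.6, 7.0]
grip_width: 0.0133
grip_force: 12.0
```

```bash
python3 -m jog '{"dp":[[0,10,-4],[0,19,-7],[0,38,-13],[0,57,-17],[0,77,-19],[0,97,-20],[0,117,-19],[0,137,-16],[0,137,-16]],"delta_rot":[[0,0,0],[0,0,0],[0,0,0],[0,0,0],[0,0,0],[0,0,0],[0,0,0],[0,0,0],[0,0,0]],"gripper":[-1,-1,-1,-1,-1,-1,-1,-1,-1]}' 12
python3 plan.py 554.5 206.8 256 9.05
```

```text
time: 26.95
position: [0.5771, 0.0679, 0.2738]
tool_rot: [0.997, 0.078, 0.0, 0.002]
ft_force: [0.4, -2.4, 2.6]
grip_width: 0.0136
grip_force: 12.0
t 26.9 dp [  -0.8 -140.8   17.3] rot [ 0.003 -0.001 -0.002] q [-0.07  0.41  1.48 -0.    1.24  1.34]
```

```bash
python3 -m jog '{"dp":[[0,19.5,4],[0,38.5,10],[0,57,17],[0,75,26],[0,92,36],[0,108,48],[0,123.5,61],[0,137.5,75],[0,150.5,91],[0,162,107],[0,172,124],[0,172,124]],"delta_rot":[[0,0,0],[0,0,0],[0,0,0],[0,0,0],[0,0,0],[0,0,0],[0,0,0],[0,0,0],[0,0,0],[0,0,0],[0,0,0],[0,0,0]],"gripper":[-1,-1,-1,-1,-1,-1,-1,-1,-1,-1,-1,-1]}' 12
python3 plan.py 554.5 206.8 256 9.05
```

```text
time: 28.15
position: [0.6032, -0.1006, 0.1465]
tool_rot: [0.997, 0.079, -0.001, 0.0]
ft_force: [1.4, -1.1, -2.4]
grip_width: 0.0135
grip_force: 12.0
t 28.1 dp [-2.000e-01 -3.112e+02 -1.095e+02] rot [-0.     0.002 -0.001] q [-0.35  0.6   1.54 -0.    1.01  1.07]
```

```bash
python3 -m jog '{"dp":[[0,8.5,18],[0,15.5,36],[0,21,56],[0,25,75],[0,27,88],[0,28,100],[0,28,108],[0,28,114],[0,28,114]],"delta_rot":[[0,0,0],[0,0,0],[0,0,0],[0,0,0],[0,0,0],[0,0,0],[0,0,0],[0,0,0],[0,0,0]],"gripper":[-1,-1,-1,-1,-1,-1,-1,-1,-1]}' 15
```

```text
time: 29.05
position: [0.6078, -0.1276, 0.0348]
tool_rot: [0.997, 0.08, -0.0, 0.001]
ft_force: [-1.3, -5.1, -1.9]
grip_width: 0.013
grip_force: 15.1
```

```bash
python3 -m jog '{"dp":[[0,0,3],[0,0,5],[0,0,5]],"delta_rot":[[0,0,0],[0,0,0],[0,0,0]],"gripper":[-1,-1,-1]}' 20
```

```text
time: 29.35
position: [0.6078, -0.1276, 0.0315]
tool_rot: [0.997, 0.08, -0.0, 0.001]
ft_force: [-2.4, -5.4, 4.6]
grip_width: 0.0129
grip_force: 19.6
```

```bash
python3 -m jog '{"dp":[[0,0,2],[0,0,4],[0,0,4]],"delta_rot":[[0,0,0],[0,0,0],[0,0,0]],"gripper":[-1,-1,-1]}' 20
```

```text
time: 29.65
position: [0.6082, -0.1277, 0.0303]
tool_rot: [0.997, 0.08, 0.0, 0.001]
ft_force: [-6.2, -3.7, 19.0]
grip_width: 0.0127
grip_force: 18.5
```

The bar is on a firm stop (19 N). I'll ease off, open, lift and check.

```bash
python3 -m jog '{"dp":[[0,0,-2],[0,0,-2],[0,0,-2],[0,0,-2],[0,0,-2],[0,0,-2],[0,0,-40],[0,0,-90],[0,0,-140],[-40,0,-180],[-60,0,-200],[-60,0,-200]],"delta_rot":[[0,0,0],[0,0,0],[0,0,0],[0,0,0],[0,0,0],[0,0,0],[0,0,0],[0,0,0],[0,0,0],[0,0,0],[0,0,0],[0,0,0]],"gripper":[0,0,0,0,0,0,0,0,0,0,0,0]}'
python3 -m jog '{"dp":[[-40,-45,0],[-50,-80,0],[-50,-80,0],[-50,-80,0]],"delta_rot":[[0,0,0],[0,0,0],[0,0,0],[0,0,0]],"gripper":[0,0,0,0]}'
python3 - <<'E'
from h import *
o=robot.get_obs();im=robot.camera("wrist");S=robot.camera("side")
a=cv2.resize(im[:200,100:440],(780,459),interpolation=cv2.INTER_CUBIC)
np.save("w6.npy",im);np.save("o6.npy",o,allow_pickle=True)
cv2.imwrite("pics/w6.png",a[:,:,::-1])
cv2.imwrite("pics/s6.png",cv2.resize(S[110:240,160:310],(750,600),interpolation=cv2.INTER_CUBIC)[:,:,::-1])
C=cam("wrist",o);Cs=cam("side");c=np.array([.6228,.0066]);t=np.radians(9.05);ex=np.array([np.cos(t),np.sin(t)]);ey=np.array([-ex[1],ex[0]])
for n,p in dict(rodend=(-.056,-.129,.054),rodtip=(0,-.129,.054)).items():
    X=[*(c+p[0]*ex+p[1]*ey),p[2]]
    print(n,(proj(C,X)-[100,0])*780/340,(proj(Cs,X)-[160,110])*[5,600/130])
E
```

```text
time: 30.85
position: [0.5479, -0.1365, 0.2303]
tool_rot: [0.997, 0.079, 0.002, 0.001]
ft_force: [0.5, 0.4, 0.1]
grip_width: 0.0435
grip_force: 0.0
time: 31.25
position: [0.4867, -0.064, 0.226]
tool_rot: [0.997, 0.08, -0.0, -0.0]
ft_force: [0.6, 1.2, -0.3]
grip_width: 0.0437
grip_force: 0.0
rodend [515.15789784 234.04238071] [632.13433029 160.62165564]
rodtip [522.45199645 113.46944498] [543.80153116 127.53087459]
```

View pics/w6.png

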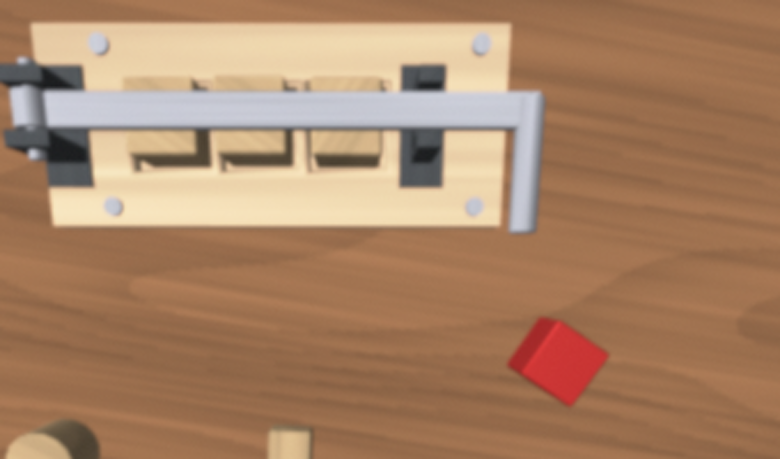

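View pics/s6.png

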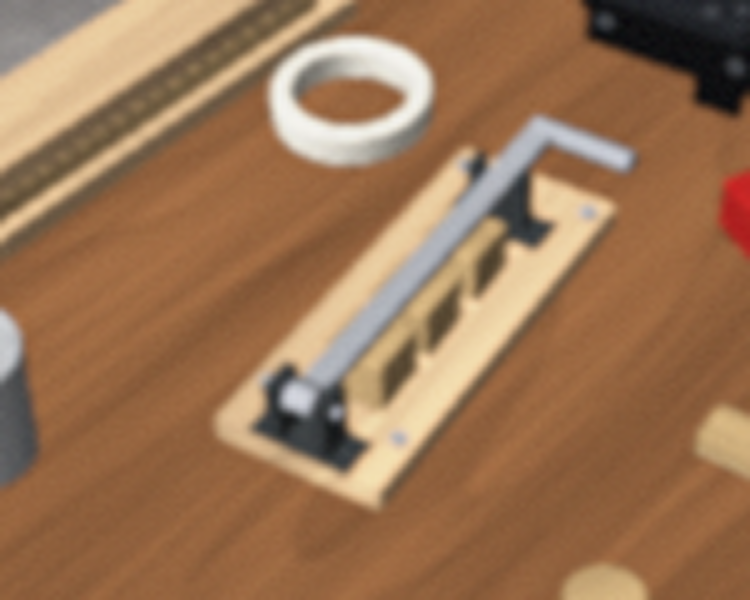

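The bar lies between the fork prongs over the three blocks. Rod end: wrist crop (523,231), side crop (632,160). I'll triangulate its height to make sure it's fully home.

Run:
```python
from h import *
np.set_printoptions(precision=4,suppress=True)
o=np.load("o6.npy",allow_pickle=True).item();C=cam("wrist",o);S=cam("side")
w=lambda u,v:(100+(u+.5)*340/780-.5,(v+.5)*200/459-.5); s=lambda u,v:(160+(u+.5)/5-.5,110+(v+.5)*130/600-.5)
for n,a,b in (("rod end",(523,231),(633,160)),("bar tip corner",(541,93),(540,117)),("jig near right",(501,226),(615,207)),("jig far right",(511,24),(468,150)),("hinge left bolt",(22,62),(268,382))):
    print(n,*tri((C,w(*a)),(S,s(*b))))
P=[onz(C,w(*p),.018) for p in ((32,23),(511,24),(501,226),(53,226))];print(np.mean(P,0))
```

```text
rod end [ 0.5907 -0.1332  0.0515] [0.3, 0.3]
bar tip corner [ 0.6534 -0.1277  0.0533] [0.5, 0.5]
jig near right [ 0.5965 -0.1293  0.0104] [1.2, 1.2]
jig far right [ 0.6958 -0.1138  0.0098] [1.0, 1.0]
hinge left bolt [0.6273 0.1211 0.0537] [0.1, 0.1]
[0.6243 0.0036 0.018 ]
```

Rod height is about 52 mm, level with the hinge bolt at 54. The optical check is only good to a few mm, so I'll confirm by pressing on the rod from above with shut fingers; the contact should be at z ≈ 61 mm.

```bash
python3 -m jog '{"dp":[[40,25,0],[80,55,0],[109,82,0],[109,82,40],[109,82,90],[109,82,125],[109,82,140],[109,82,140],[109,82,140]],"delta_rot":[[0,0,0],[0,0,0],[0,0,0],[0,0,0],[0,0,0],[0,0,0],[0,0,0],[0,0,0],[0,0,0]],"gripper":[-1,-1,-1,-1,-1,-1,-1,-1,-1]}'
python3 plan.py 607.8 -127.6 61 9.05
```

```text
time: 32.25
position: [0.6087, -0.1295, 0.0874]
tool_rot: [0.997, 0.079, 0.001, 0.001]
ft_force: [0.9, -0.7, -0.3]
grip_width: 0.0004
grip_force: 0.0
t 32.2 dp [-0.7 -2.  26.4] rot [ 0.001 -0.002  0.   ] q [-0.39  0.69  1.55  0.    0.9   1.02]
```

```bash
python3 -m jog '{"dp":[[0,-1,8],[0,-1,14],[0,-1,18],[0,-1,21],[0,-1,24],[0,-1,26],[0,-1,28],[0,-1,28]],"delta_rot":[[0,0,0],[0,0,0],[0,0,0],[0,0,0],[0,0,0],[0,0,0],[0,0,0],[0,0,0]],"gripper":[-1,-1,-1,-1,-1,-1,-1,-1]}'
```

```text
time: 33.05
position: [0.6072, -0.1276, 0.061]
tool_rot: [0.997, 0.079, 0.0, 0.0]
ft_force: [-4.2, 1.5, 13.5]
grip_width: 0.001
grip_force: 6.8
```

The rod top stands at exactly 61 mm under 13.5 N, so the bar is fully home. I'll retreat and hand in.

```bash
python3 -m jog '{"dp":[[0,0,-20],[0,0,-60],[0,0,-110],[0,0,-150],[0,0,-150],[0,0,-150]],"delta_rot":[[0,0,0],[0,0,0],[0,0,0],[0,0,0],[0,0,0],[0,0,0]],"gripper":[-1,-1,-1,-1,-1,-1]}'
python3 -c "
from rig import robot
print(robot.hand_in())"
```

```text
time: 33.65
position: [0.6075, -0.1277, 0.2097]
tool_rot: [0.997, 0.079, 0.001, 0.001]
ft_force: [-0.8, 1.0, 0.7]
grip_width: 0.0007
grip_force: 0.0
the job is handed in; nothing more can be done
None
```

The three blocks are seated upright in the three pockets, the bar is down in its fork and released (the handle rod's top measured 61 mm above the bench, as it should when closed), and I handed the job in at 33.65 s; the hand-in gave no verdict.

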